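Take the bayonet objective off the gel imager

TASK

Take the objective off the gel imager: push the release button beside it fully down, turn the objective a quarter turn anticlockwise (seen from above) by pushing its side lever round to the stop, then lift it straight off. Set it down gently, standing upright on its flange in the middle of the empty half of the steel tray, and leave the other things on the bench as they are.

Things in the scene. Friction and masses are not known exactly. Their poses are not given: they have to be found in the camera images.
- imager: Gel imager, a grey box 80 mm high fixed to the bench, x -110 to 110, y -105 to 145 mm about this point, which is on the bench under the mount axis. x: towards its back, away from the robot; y: towards its display panel (x -90 to 10, y 80 to 136, up to 20 mm over the deck); z up.
- mount (a point): Bayonet mount on the imager's deck: this point is on its axis, level with the deck; axes as the imager's. Two claws (out to 51 mm from the axis, up to 18 mm over the deck) overhang the objective's lugs from -20 to 58 and 160 to 238 degrees from x. The lugs come free after 77 degrees of anticlockwise turn; the stop is at about 93; between these the objective lifts off.
- release_top (a point): Top centre of the release button: plain steel, 22 mm across, in a black collar (35 mm across, 4 mm high) on the deck at x -79, y -34 mm from the mount. Its top is 14 mm above the deck when up, 6 mm when down. Until it is down a pin under the claw blocks the turn. Axes as the mount's.
- release (a joint): Travel of the release button, m: 0 up (locked), 0.008 fully down. It takes about 4 N, has no spring and stays where it is pushed.
- objective_mid (a point): Centre, half-way up, of the objective: loose black barrel 52 mm across, 70 mm high, about 0.26 kg. Foot flange 60 mm across, 7 mm thick; above it two lugs along x, 16 mm wide, 84 mm over their ends, 7 to 12 mm above the underside. z up the barrel; x, y within 3 degrees of the mount's when locked; anticlockwise is positive. Grasp it 40 to 70 mm above its underside.
- lever_mid (a point): Point on the objective's side lever, a dark steel bar along the objective's -y, 10 mm wide, 24 to 38 mm above the objective's underside, reaching 95 mm from the axis; this point is 78 mm out, mid-height. Axes as the objective's. Locked, it points along the mount's -y; at the stop, along the mount's x. Turning needs under 3 N here once the button is down.
- tray_spot (a point): Middle of the empty half (the half nearer the robot) of the steel tray, on the tray's floor, which is 4 mm above the bench. The tray is fixed, 250 x 160 mm (x, y) with a rim 15 mm high; its other half, centred 120 mm from this point along the tray's x, holds a closed petri dish. Axes: the tray's, z up.
- dish: Closed amber petri dish, 90 mm across, 16 mm high, lying in the far half of the tray; origin at its underside. Leave alone.
- cap: Small black cap, 36 mm across, 10 mm high, lying on the imager's deck near its back corner on the display side; origin at its underside. Leave alone.
- bottle: Clear bottle with blue cap, 68 mm across, 160 mm high, beyond the imager and tray; origin at its underside. Leave alone.
- tipbox: White and blue pipette tip box, 85 x 120 x 70 mm, beyond the imager and tray; origin at its underside. Leave alone.
- adapter: Black power adapter, 110 x 55 x 34 mm, at the left of the bench; origin at its underside. Leave alone.
- beaker: Glass beaker, 70 mm across, 85 mm high, beyond the imager and tray; origin at its underside. Leave alone.
- dish2: Second closed amber petri dish, 90 mm across, 16 mm high, at the right of the bench; origin at its underside. Leave alone.
- objective: The same objective; origin at the centre of its underside, 35 mm below its mid point. Axes the same.

How it is judged:
On the way, in this order (a step that is already met when the one before it is completed fails the run):
1. the release button is down (over 6.5 mm of its 8 mm) with the objective still in its mount (value of joint release above 0.0065 m and z of objective_mid in the frame of mount below 0.045 m), for 0.1 s.
2. the objective is turned over 75 degrees, still seated in the mount (angle between the x axis of objective_mid and the x axis of mount, either way round above 1.31 rad and z of objective_mid in the frame of mount below 0.045 m and horizontal distance between objective_mid and mount below 0.008 m), for 0.1 s.
3. the objective is lifted 40 mm clear of the mount (z of objective_mid in the frame of mount above 0.075 m), for 0.1 s.
At the end, for the whole second after the job is handed in: The objective stands upright (within 0.1 rad) and at rest on the tray's floor, its axis within 40 mm of the middle of the empty half, released (horizontal distance between objective_mid and tray_spot below 0.04 m and z of objective_mid in the frame of tray_spot between 0.03 and 0.041 m and angle between objective_mid's own z axis and vertical below 0.1 rad and linear speed of objective below 0.02 m/s); the robot touches nothing.
It fails at once if the objective is tipped over 0.6 rad (angle between objective_mid's own z axis and vertical above 0.6 rad).
It fails at once if the objective is dropped into the tray (over 0.6 m/s within 30 mm of its floor) (z of objective_mid in the frame of tray_spot below 0.065 m and horizontal distance between objective_mid and tray_spot below 0.12 m and linear speed of objective above 0.6 m/s).
It fails at once if a bystander is moved over 30 mm (distance of any of dish, cap, bottle, tipbox, adapter, beaker, dish2 from where it was at the start of the episode above 0.03 m).
It also fails if it takes over 72 s, if anything falls off the work surface, if the arm or the gripper's body presses on something with over 40 N, if the wrist force passes 120 N, or if a joint passes its speed limit or range.

ROBOT

A 6-joint arm with a two-finger parallel gripper is mounted at the origin on the work surface. World frame = base frame: x ahead of the robot, y to its left, z up, the work surface at z = 0. Lengths are in m, angles in rad, forces in N, time in s.
With the tool pointing down it reaches from about 0.375 to 0.925 m from the base axis. Payload 5.7 kg.
Tool frame: the origin (TCP) lies at the very end of the fingers, on their centre line; the grasp point (between the pads) lies 19 mm behind it (r.tcp_to_grasp is the distance from the TCP to the grasp point, in m); z points along the fingers, y is the line along which they close (so a half turn about z gives the same grasp; the last joint's range is limited). The gripper opens to 88 mm and grips with 3 to 60 N. Pads are 20 mm wide; open, the fingers measure 115 mm over their backs; the gripper's body (75 mm by 178 mm) begins 61 mm behind the grasp point.
Start: joints at [-1.386, 0.359, 1.51, -0, 1.272, -0.115], TCP at [0.177, -0.573, 0.223] pointing down, gripper open.
Joint ranges: [-2.97, 2.97], [-1.01, 2.36], [0.21, 2.38], [-0.96, 4.11], [0.2, 2.71], [-2.98, 2.98]. Speed limits (rad/s): [2.39, 2.39, 3.14, 3.14, 3.14, 3.14].

INTERFACE

Orientations are given as a 3x3 rotation matrix whose columns are the frame's x, y, z axes.
In Python, from rig import r gives the robot as it stands.
- The arm moves only by the tool apply_moves, never from a script. Its argument "plan" is a list of rows, each an object of numbers: "x", "y", "z": the shift along the tool's x, y, z in cm; "ax", "ay", "az": the turn, a rotation vector about the tool's x, y, z in rad. A call has 1 to 10 rows; each row is the pose to reach, as a shift and turn from the pose commanded when the call began, along the tool's axes at that moment; what a row does not reach only later rows make up. A row lasts 1/8 s, in which the tool goes at most 62.5 mm and 10.7 degrees, less where a joint would pass 70% of its speed; a pose out of reach is approached as far as the arm can. A call with a gripper value outside its range is refused whole. "grip" is the opening in per cent of the stroke, from 0 (shut) to 100 (fully open), set as the call begins (left out, the last holds). The fingers move at their own pace and stop on an object; "grip_force" is the grip in N (left out, the last holds). Time passes only in rows, so rows that repeat a pose let the fingers close. It gives the time, the measured TCP pose, the force, the opening and the grip force at its end, in the units of the state.
- r.get_state(): the state, without advancing time (a new reading comes with each control period).
- r.camera(name): name is "side" or "top"; returns a dict with "frame" (420x560x3 uint8, red, green, blue), "camera_matrix" (3x3 intrinsics, pixels), "xyz" and "orientation" of the camera in the world. Camera axes: x right, y up, looking along -z (the intrinsics and any distortion apply to the point x, -y, -z); pixel columns grow to the right and rows downward; lengths in m; the calibration is good to about 2 mm. A picture is of the moment at which its call begins. There is no depth.
- r.sign_off(): hands the job in; it is judged then, once.
The state is a dict: "time_s": time; "qpos": joint angles; "joint_velocities": joint speeds; "tau": joint torques, N m; "eef_pos": TCP position; "tcp_rot": TCP orientation; "ft_force": force on the tool from outside, world axes, zero at the start; "wrist_torque": the same for the moment, N m; "finger_gap": finger opening in m; "finger_force": force on a finger pad.
Only numpy, scipy, OpenCV 4.12 (cv2) and the standard library are available. Lean on these libraries where they do the work, as an engineer would, in place of code of your own. Each camera call takes 0.05 s, during which the arm holds its last target. There are 200 camera calls.

## Working session

There is one attempt and no reset: what is moved stays moved. The work goes in short steps, Python scripts to look and compute and a tool call to move; the robot and the scene stay as the last step left them, time stands still between calls to the robot, and variables do not carry over. Pictures are saved under pics/ and viewed, at most 10 in all, crops included, and the job is handed in when it is done.

Besides the shell and the picture viewer there is one more tool, called as name([rows], argument=value, ...), one row to a line, values as JSON. apply_moves: Moves the arm, as the interface text tells. Its arguments: {"type":"object","properties":{"plan":{"type":"array","items":{"type":"object","properties":{"x":{"type":"number"},"y":{"type":"number"},"z":{"type":"number"},"ax":{"type":"number"},"ay":{"type":"number"},"az":{"type":"number"}}}},"grip":{"type":"number"},"grip_force":{"type":"number"}},"required":["plan"]}

```bash
mkdir -p pics
python3 - <<'E'
from rig import r
import cv2,numpy as np
s=r.get_state();print(s['time_s'],s['eef_pos'],s['tcp_rot'],s['finger_gap'])
for n in('top','side'):
    c=r.camera(n);cv2.imwrite(f'pics/{n}0.png',c['frame'][:,:,::-1]);print(n,c['camera_matrix'],c['xyz'],c['orientation'],[k for k in c])
E
```

```text
0.0 [ 0.17705934 -0.57255488  0.2218115 ] [[ 9.55388158e-01  2.95352928e-01 -3.40916392e-04]
 [ 2.95353050e-01 -9.55386453e-01  1.81723235e-03]
 [ 2.11017994e-04 -1.83685296e-03 -9.99998291e-01]] 0.08763911795593904
top [[466.28062342   0.         278.17172956]
 [  0.         466.28062342 210.33213285]
 [  0.           0.           1.        ]] [3.16901701e-01 8.12305520e-04 1.38401360e+00] [[-0.02336404  0.97392019 -0.22568471]
 [-0.99972167 -0.02349982  0.00208519]
 [-0.00327274  0.22567062  0.97419816]] ['frame', 'camera_matrix', 'xyz', 'orientation']
side [[410.88389073   0.         277.60178111]
 [  0.         410.88389073 207.88131783]
 [  0.           0.           1.        ]] [ 0.37442687 -0.74678766  0.82955521] [[ 0.93790293  0.2463577  -0.24422525]
 [-0.34670123  0.64199876 -0.68383905]
 [-0.01167671  0.72604785  0.68754504]] ['frame', 'camera_matrix', 'xyz', 'orientation']
```

View pics/top0.png

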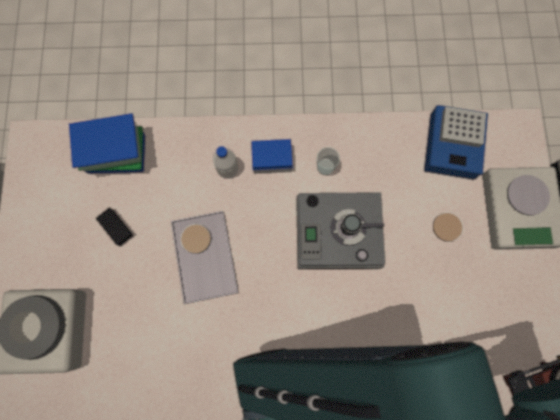

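View pics/side0.png

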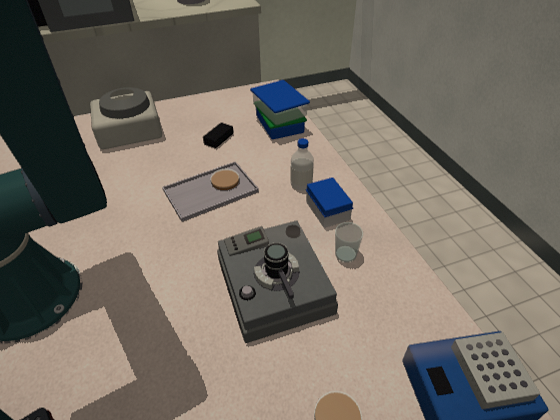

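The top view shows the imager around (340,230) with its lever pointing right, the button at (362,256) and the tray at (205,257). The side view has the objective at (276,255) and the button at (247,292). I'll enlarge both.

```bash
cat > h.py <<'E'
from rig import r
import cv2,numpy as np
def ray(c,u,v):
    K=c['camera_matrix'];d=np.array([(u-K[0,2])/K[0,0],-(v-K[1,2])/K[1,1],-1.]);return np.array(c['xyz']),np.array(c['orientation'])@d
def onz(c,u,v,z):
    o,d=ray(c,u,v);return o+d*(z-o[2])/d[2]
def proj(c,p):
    q=np.array(c['orientation']).T@(np.asarray(p)-c['xyz']);K=c['camera_matrix'];return K[0,0]*q[0]/-q[2]+K[0,2],K[1,1]*-q[1]/-q[2]+K[1,2]
def quad(m):
    cs,_=cv2.findContours(m,cv2.RETR_EXTERNAL,cv2.CHAIN_APPROX_NONE);k=max(cs,key=cv2.contourArea);return k,cv2.minAreaRect(k)
E
python3 - <<'E'
from h import *
a=cv2.imread('pics/top0.png');b=cv2.imread('pics/side0.png')
A=cv2.resize(a[185:280,290:390],None,fx=4,fy=4,interpolation=cv2.INTER_CUBIC)
B=cv2.resize(b[220:340,210:340],None,fx=3,fy=3,interpolation=cv2.INTER_CUBIC)
o=np.zeros((380,800,3),np.uint8);o[:380,:400]=A;o[:360,400:790]=B
o=np.clip(o.astype(float)*1.6,0,255).astype(np.uint8)
cv2.imwrite('pics/z1.png',o)
print(a[240:262:3,330],a[257:275,340],a[230,200:240:4])
E
```

```text
[[ 98 101 103]
 [100 104 105]
 [ 98 100 103]
 [100 102 103]
 [ 99 100 103]
 [ 99 101 103]
 [100 105 105]
 [102 105 105]] [[ 95  99 102]
 [100 103 105]
 [100 102 105]
 [ 99 101 103]
 [ 96  99 101]
 [ 96 102 103]
 [ 94  96  98]
 [ 82  85  88]
 [ 77  79  81]
 [ 76  78  81]
 [ 77  80  84]
 [ 72  79  85]
 [104 113 125]
 [138 150 167]
 [151 165 185]
 [155 167 187]
 [156 172 192]
 [157 171 190]] [[108 133 160]
 [109 135 162]
 [111 118 129]
 [139 139 150]
 [140 142 153]
 [141 142 153]
 [138 138 148]
 [132 144 160]
 [161 175 192]
 [157 171 190]]
```

View pics/z1.png

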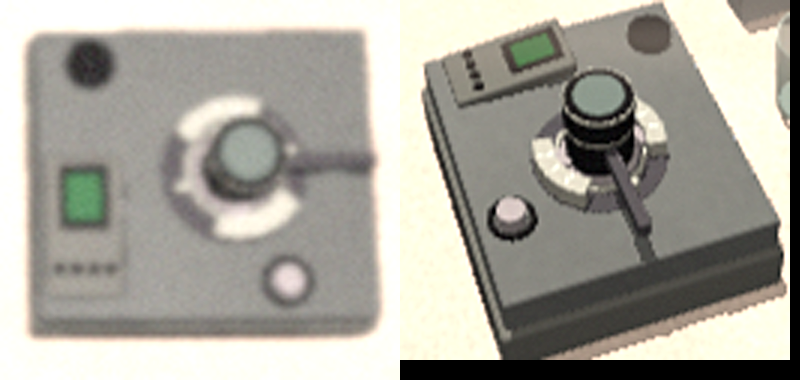

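The crop shows the button top (about (362,255) top view and (247,290) side view), the teal lens disc, the lever to the right, and the claws in white.

Run:
```python
from h import *
T=r.camera('top');S=r.camera('side')
def cen(c,box,f):
    u0,v0,u1,v1=box;g=c['frame'][v0:v1,u0:u1].astype(int);m=f(g).astype(np.uint8)
    n,l,st,ce=cv2.connectedComponentsWithStats(m);k=1+np.argmax(st[1:,4]);return ce[k]+[u0,v0],st[k]
def tri(p,q):
    a,d=ray(T,*p);b,e=ray(S,*q);M=np.stack([d,-e],1);t=np.linalg.lstsq(M,b-a,rcond=None)[0];P=a+d*t[0];Q=b+e*t[1];return (P+Q)/2,np.linalg.norm(P-Q)
br=lambda g:g.sum(2)>450
teal=lambda g:(g[...,2]>g[...,0]+8)&(g[...,1]>85)
for nm,tb,sb,f,z in(('button',(355,248,370,263),(238,282,257,298),lambda g:g[...,0]>135,.094),('lens',(340,212,362,236),(262,240,292,268),teal,.15)):
    p,sp=cen(T,tb,f);q,sq=cen(S,sb,f);X,e=tri(p,q);print(nm,p,sp,q,sq,'tri',X,e,'top',onz(T,*p,z),'side',onz(S,*q,z))
# imager outline
g=T['frame'].astype(int);m=(g[...,0]<118).astype(np.uint8);m[:, :285]=0;m[:,395:]=0;m[:185]=0;m[280:]=0
k,rc=quad(m);print(rc);
print('corners',[onz(T,*p,.08)[:2].round(4) for p in cv2.boxPoints(rc)])
# rows/edges: line fits of left and back edges
for nm,sel in(('left',[(u,v) for v in range(200,255) for u in [np.argmax(m[v]>0)-.5]]),('back',[(u,np.argmax(m[:,u]>0)-.5) for u in range(308,375)]),('right',[(559-np.argmax(m[v][::-1]>0)+.5,v) for v in list(range(200,220))+list(range(232,255))])):
    P=np.array([onz(T,*p,.08)[:2] for p in sel],np.float32);l=cv2.fitLine(P,cv2.DIST_HUBER,0,.01,.01).ravel();print(nm,l,np.degrees(np.arctan2(l[1],l[0])))
# tray
h=cv2.cvtColor(T['frame'],cv2.COLOR_RGB2HSV);d=(g[...,0]-g[...,2]);m=(d<22).astype(np.uint8);m[:,:165]=0;m[:,245:]=0;m[:205]=0;m[305:]=0
m=cv2.morphologyEx(m,cv2.MORPH_OPEN,np.ones((3,3)))
k,rc=quad(m);print('tray',rc);k=cv2.convexHull(k);P=np.array([onz(T,*p[0],.015)[:2] for p in k],np.float32);rw=cv2.minAreaRect(P);print(rw,cv2.boxPoints(rw))
am=lambda g:(g[...,0]-g[...,2]>50)
p,_=cen(T,(175,220,215,258),am);print('dish',p,_,onz(T,*p,.02))
```

```text
button [361.96 254.6 ] [ 5  4  5  6 25] [246.33333333 289.52380952] [ 4  5  9  6 42] tri [ 0.4839435  -0.23150034  0.09470443] 0.00011354027264543309 top [ 0.4839775  -0.23162466  0.094     ] side [ 0.48410591 -0.23100237  0.094     ]Traceback (most recent call last):
  File "<stdin>", line 11, in <module>
  File "<stdin>", line 5, in cen
    return _wrapfunc(a, 'argmax', axis=axis, out=out, **kwds)
    return bound(*args, **kwds)
ValueError: attempt to get argmax of an empty sequence
```

Button is excellent (0.484, -0.231, 0.0945). I'll loosen the lens mask.

Run:
```python
from h import *
T=r.camera('top');S=r.camera('side')
print(T['frame'][222,344:360].tolist(),S['frame'][252,262:290:3].tolist())
def cen(c,box,f):
    u0,v0,u1,v1=box;g=c['frame'][v0:v1,u0:u1].astype(int);m=f(g).astype(np.uint8)
    n,l,st,ce=cv2.connectedComponentsWithStats(m);k=1+np.argmax(st[1:,4]);return ce[k]+[u0,v0],st[k]
def tri(p,q):
    a,d=ray(T,*p);b,e=ray(S,*q);M=np.stack([d,-e],1);t=np.linalg.lstsq(M,b-a,rcond=None)[0];P=a+d*t[0];Q=b+e*t[1];return (P+Q)/2,np.linalg.norm(P-Q)
teal=lambda g:(g[...,1]>g[...,0]+6)&(g[...,1]>75)
try:
    p,sp=cen(T,(342,212,362,234),teal);q,sq=cen(S,(262,242,292,262),teal);X,e=tri(p,q);print('lens',p,sp,q,sq,'tri',X,e,'top',onz(T,*p,.15),'side',onz(S,*q,.15))
except Exception as e: print(e)
g=T['frame'].astype(int);m=(g[...,0]<118).astype(np.uint8);m[:, :285]=0;m[:,395:]=0;m[:185]=0;m[280:]=0
k,rc=quad(m);print(rc)
for nm,sel in(('left',[(np.argmax(m[v]>0)-.5,v) for v in range(200,255)]),('back',[(u,np.argmax(m[:,u]>0)-.5) for u in range(308,375)]),('right',[(559-np.argmax(m[v][::-1]>0)+.5,v) for v in list(range(200,220))+list(range(232,255))])):
    P=np.array([onz(T,*p,.08)[:2] for p in sel],np.float32);l=cv2.fitLine(P,cv2.DIST_HUBER,0,.01,.01).ravel();print(nm,l,np.degrees(np.arctan2(l[1],l[0])))
d=(g[...,0]-g[...,2]);m=(d<22).astype(np.uint8);m[:,:165]=0;m[:,245:]=0;m[:205]=0;m[305:]=0
m=cv2.morphologyEx(m,cv2.MORPH_OPEN,np.ones((3,3)))
k,rc=quad(m);print('tray',rc);k=cv2.convexHull(k);P=np.array([onz(T,*p[0],.015)[:2] for p in k],np.float32);rw=cv2.minAreaRect(P);print(rw,cv2.boxPoints(rw))
am=lambda g:(g[...,0]-g[...,2]>50)
p,_=cen(T,(175,220,215,258),am);print('dish',p,_,onz(T,*p,.02))
```

```text
[[60, 61, 57], [79, 81, 77], [95, 99, 95], [101, 105, 100], [103, 107, 102], [101, 105, 101], [102, 108, 101], [105, 108, 103], [102, 105, 99], [102, 107, 102], [104, 108, 102], [102, 105, 98], [100, 103, 100], [96, 101, 97], [87, 91, 87], [73, 74, 69]] [[91, 90, 85], [30, 28, 27], [90, 98, 90], [89, 96, 89], [88, 96, 88], [88, 96, 88], [89, 97, 88], [91, 98, 91], [19, 16, 17], [103, 101, 95]]
lens [349.5 226.5] [ 7 14  2  2  2] [275.70394737 251.59868421] [  6   4  17  12 152] tri [ 0.56011976 -0.19438441  0.14452193] 0.01108149655417219 top [ 0.55345084 -0.19285799  0.15      ] side [ 0.56430559 -0.19839859  0.15      ]
((339.9999694824219, 230.5), (74.99998474121094, 85.99998474121094), 90.0)
left [ 0.9994805  -0.03222997  0.5767294  -0.05324988] -1.8469611
back [ 0.0102805   0.99994713  0.6666507  -0.1739989 ] 89.41096
right [ 0.9998954  -0.01446318  0.56244695 -0.2961003 ] -0.82870775
tray ((203.63424682617188, 257.093994140625), (85.4444580078125, 56.24851989746094), 79.99201965332031)
((0.5010312795639038, 0.2202657163143158), (0.25195449590682983, 0.16272760927677155), 10.475217819213867) [[0.36236084 0.27736953]
 [0.3919464  0.11735401]
 [0.6397017  0.1631619 ]
 [0.6101161  0.32317743]]
dish [195.22008547 238.12606838] [  8   6  25  26 468] [0.55429291 0.24563631 0.02      ]
```

```bash
cat >> h.py <<'E'
M=np.array([.564,-.1985]);YM=-1.1
def go(x,y,z,yaw):
    s=r.get_state();R=np.array(s['tcp_rot']);d=R.T@(np.array([x,y,z])-s['eef_pos'])*100
    y0=np.degrees(np.arctan2(R[1,0],R[0,0]));w=(yaw-y0+180)%360-180
    print('t',round(s['time_s'],2),'at',np.round(s['eef_pos'],4),'yaw',round(y0,1),'q',np.round(s['qpos'],2),'F',np.round(s['ft_force'],1),'gap',s['finger_gap'],'-> xyz cm',d.round(2),'az',round(-np.radians(w),3))
E
python3 -c "
from h import *
go(.484,-.231,.13,-1)"
```

```text
t 0.3 at [ 0.1771 -0.573   0.2223] yaw 17.2 q [-1.39  0.36  1.51 -0.    1.27 -0.12] F [ 0.3 -0.8 -1.1] gap 0.08798932921011487 -> xyz cm [ 39.42 -23.6    9.25] az 0.317
```

apply_moves([
  {"x": 5, "y": -3, "z": 1, "az": 0.05},
  {"x": 10, "y": -6, "z": 2, "az": 0.1},
  {"x": 15, "y": -9, "z": 3, "az": 0.15},
  {"x": 20, "y": -12, "z": 4, "az": 0.2},
  {"x": 25, "y": -15, "z": 5, "az": 0.25},
  {"x": 30, "y": -18, "z": 6, "az": 0.3},
  {"x": 35, "y": -21, "z": 7, "az": 0.317},
  {"x": 39.4, "y": -23.6, "z": 8, "az": 0.317},
  {"x": 39.4, "y": -23.6, "z": 9.2, "az": 0.317},
  {"x": 39.4, "y": -23.6, "z": 9.2, "az": 0.317},
], grip=0, grip_force=10)

```text
invalid input
```

```bash
python3 -c "
from h import *
go(.484,-.231,.0945,-1)"
```

```text
t 0.3 at [ 0.1771 -0.573   0.2223] yaw 17.2 q [-1.39  0.36  1.51 -0.    1.27 -0.12] F [ 0.3 -0.8 -1.1] gap 0.08798932921011487 -> xyz cm [ 39.42 -23.6   12.8 ] az 0.317
```

apply_moves([
  {"x": 5.0, "y": -3.0, "z": 1.0, "ax": 0.0, "ay": 0.0, "az": 0.05},
], grip=0, grip_force=10)

```text
time_s: 0.42
eef_pos: [0.2152, -0.533, 0.2132]
tcp_rot: [[0.97, 0.242, 0.0], [0.242, -0.97, -0.004], [-0.001, 0.004, -1.0]]
ft_force: [0.5, 1.0, 0.1]
finger_gap: 0.0811
finger_force: 0.0
```

```bash
python3 -c "
from h import *
go(.484,-.231,.13,-1)"
```

```text
t 0.42 at [ 0.2152 -0.533   0.2132] yaw 14.0 q [-1.31  0.33  1.58 -0.    1.23  0.02] F [0.5 1.  0.1] gap 0.08108465110259686 -> xyz cm [ 33.4  -22.82   8.2 ] az 0.262
```

apply_moves([
  {"x": 4.9, "y": -3.3, "z": 1.0, "ax": 0.0, "ay": 0.0, "az": 0.05},
  {"x": 9.8, "y": -6.7, "z": 2.0, "ax": 0.0, "ay": 0.0, "az": 0.1},
  {"x": 14.7, "y": -10.0, "z": 3.0, "ax": 0.0, "ay": 0.0, "az": 0.15},
  {"x": 19.6, "y": -13.4, "z": 4.0, "ax": 0.0, "ay": 0.0, "az": 0.2},
  {"x": 24.5, "y": -16.7, "z": 5.0, "ax": 0.0, "ay": 0.0, "az": 0.25},
  {"x": 29.4, "y": -20.1, "z": 6.0, "ax": 0.0, "ay": 0.0, "az": 0.262},
  {"x": 33.2, "y": -22.7, "z": 7.0, "ax": 0.0, "ay": 0.0, "az": 0.262},
  {"x": 33.2, "y": -22.7, "z": 7.0, "ax": 0.0, "ay": 0.0, "az": 0.262},
  {"x": 33.2, "y": -22.7, "z": 8.0, "ax": 0.0, "ay": 0.0, "az": 0.262},
])

```text
time_s: 1.55
eef_pos: [0.482, -0.2285, 0.133]
tcp_rot: [[1.0, -0.011, 0.001], [-0.011, -1.0, -0.001], [0.001, 0.001, -1.0]]
ft_force: [0.9, -0.4, 0.7]
finger_gap: -0.0
finger_force: 0.0
```

```bash
python3 -c "
from h import *
go(.484,-.231,.0945,-1)"
```

```text
t 1.55 at [ 0.482  -0.2285  0.133 ] yaw -0.7 q [-0.57  0.36  1.76 -0.    1.02  1.01] F [ 0.9 -0.4  0.7] gap -7.742145896763673e-06 -> xyz cm [0.2  0.25 3.85] az 0.006
```

apply_moves([
  {"x": 0.2, "y": 0.2, "z": 2.0, "ax": 0.0, "ay": 0.0, "az": 0.0},
  {"x": 0.2, "y": 0.2, "z": 3.6, "ax": 0.0, "ay": 0.0, "az": 0.0},
  {"x": 0.2, "y": 0.2, "z": 4.0, "ax": 0.0, "ay": 0.0, "az": 0.0},
  {"x": 0.2, "y": 0.2, "z": 4.3, "ax": 0.0, "ay": 0.0, "az": 0.0},
  {"x": 0.2, "y": 0.2, "z": 4.5, "ax": 0.0, "ay": 0.0, "az": 0.0},
  {"x": 0.2, "y": 0.2, "z": 4.6, "ax": 0.0, "ay": 0.0, "az": 0.0},
  {"x": 0.2, "y": 0.2, "z": 4.6, "ax": 0.0, "ay": 0.0, "az": 0.0},
])

```text
time_s: 2.42
eef_pos: [0.4839, -0.2298, 0.0869]
tcp_rot: [[1.0, -0.012, 0.001], [-0.012, -1.0, -0.0], [0.001, 0.0, -1.0]]
ft_force: [-0.8, -1.6, 3.1]
finger_gap: 0.0006
finger_force: 1.5
```

Contact at about 3 N. I'll go down a little more until the stop shows.

apply_moves([
  {"x": 0.0, "y": 0.0, "z": 0.1, "ax": 0.0, "ay": 0.0, "az": 0.0},
  {"x": 0.0, "y": 0.0, "z": 0.2, "ax": 0.0, "ay": 0.0, "az": 0.0},
  {"x": 0.0, "y": 0.0, "z": 0.2, "ax": 0.0, "ay": 0.0, "az": 0.0},
])

```text
time_s: 2.8
eef_pos: [0.4839, -0.2299, 0.0861]
tcp_rot: [[1.0, -0.012, 0.001], [-0.012, -1.0, -0.001], [0.001, 0.001, -1.0]]
ft_force: [-5.5, -0.1, 16.7]
finger_gap: 0.0004
finger_force: 8.3
```

Run:
```python
from h import *
go(.5375,-.276,.104,-1)
# arc waypoints relative to first point in tool axes at yaw -1.1: x=world x, y=-world y
def P(th,off):
    a=np.radians(-91.1+th);return M+.078*np.array([np.cos(a),np.sin(a)])-off*np.array([-np.sin(a),np.cos(a)])
for th in range(0,100,8):print(th,P(th,.015).round(4))
print(P(93,.015),P(95,.015))
```

```text
t 2.8 at [ 0.4839 -0.2299  0.0861] yaw -0.7 q [-0.57  0.43  1.8  -0.    0.91  1.01] F [-5.5 -0.1 16.7] gap 0.0003959560197171738 -> xyz cm [ 5.42  4.55 -1.79] az 0.006
0 [ 0.5475 -0.2762]
8 [ 0.5585 -0.2777]
16 [ 0.5696 -0.2777]
24 [ 0.5805 -0.2762]
32 [ 0.5912 -0.2731]
40 [ 0.6013 -0.2686]
48 [ 0.6107 -0.2627]
56 [ 0.6192 -0.2556]
64 [ 0.6266 -0.2474]
72 [ 0.6328 -0.2382]
80 [ 0.6377 -0.2282]
88 [ 0.6411 -0.2177]
96 [ 0.643  -0.2068]
[ 0.64245444 -0.21090565] [ 0.6428396  -0.20816007]
```

apply_moves([
  {"x": 0.0, "y": 0.0, "z": -2.0, "ax": 0.0, "ay": 0.0, "az": 0.0},
  {"x": 0.0, "y": 0.0, "z": -4.0, "ax": 0.0, "ay": 0.0, "az": 0.0},
  {"x": 2.7, "y": 2.3, "z": -4.0, "ax": 0.0, "ay": 0.0, "az": 0.0},
  {"x": 5.4, "y": 4.5, "z": -4.0, "ax": 0.0, "ay": 0.0, "az": 0.0},
  {"x": 5.4, "y": 4.5, "z": -3.0, "ax": 0.0, "ay": 0.0, "az": 0.0},
  {"x": 5.4, "y": 4.5, "z": -1.8, "ax": 0.0, "ay": 0.0, "az": 0.0},
  {"x": 5.4, "y": 4.5, "z": -1.7, "ax": 0.0, "ay": 0.0, "az": 0.0},
])

```text
time_s: 3.68
eef_pos: [0.5351, -0.2737, 0.0998]
tcp_rot: [[1.0, -0.012, -0.004], [-0.012, -1.0, 0.003], [-0.004, -0.003, -1.0]]
ft_force: [0.1, 0.4, -0.7]
finger_gap: 0.0003
finger_force: 0.0
```

Run:
```python
from h import *
go(.5475,-.2762,.104,-1)
a=r.camera('side');b=r.camera('top')
A=cv2.resize(a['frame'][220:340,210:340],None,fx=3,fy=3);B=cv2.resize(b['frame'][185:280,290:390],None,fx=4,fy=4)
o=np.zeros((380,800,3),np.uint8);o[:380,:400]=B;o[:360,400:790]=A
cv2.imwrite('pics/z2.png',np.clip(o[:,:,::-1]*1.6,0,255).astype(np.uint8))
```

```text
t 3.67 at [ 0.5351 -0.2737  0.0998] yaw -0.7 q [-0.59  0.49  1.63  0.    1.02  0.99] F [ 0.1  0.4 -0.7] gap 0.00029804946604200153 -> xyz cm [ 1.24  0.24 -0.42] az 0.005
```

View pics/z2.png

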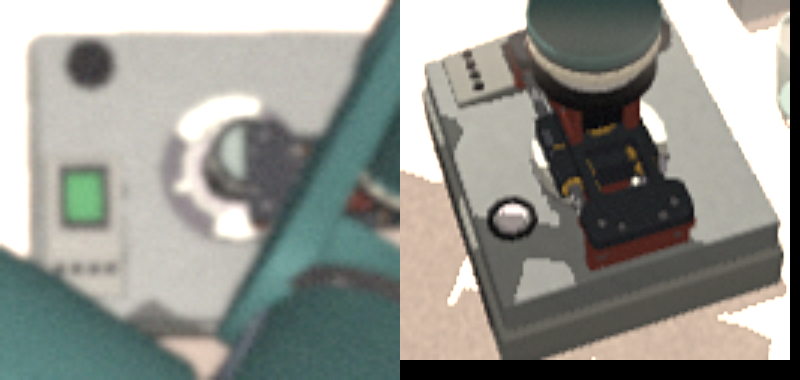

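apply_moves([
  {"x": 0.6, "y": 0.2, "z": -0.3, "ax": 0.0, "ay": 0.0, "az": 0.0},
  {"x": 1.2, "y": 0.2, "z": -0.3, "ax": 0.0, "ay": 0.0, "az": 0.0},
  {"x": 2.3, "y": 0.4, "z": -0.3, "ax": 0.0, "ay": 0.0, "az": -0.14},
  {"x": 3.45, "y": 0.4, "z": -0.3, "ax": 0.0, "ay": 0.0, "az": -0.28},
  {"x": 4.5, "y": 0.25, "z": -0.3, "ax": 0.0, "ay": 0.0, "az": -0.42},
  {"x": 5.6, "y": -0.05, "z": -0.3, "ax": 0.0, "ay": 0.0, "az": -0.56},
  {"x": 6.6, "y": -0.5, "z": -0.3, "ax": 0.0, "ay": 0.0, "az": -0.7},
  {"x": 6.6, "y": -0.5, "z": -0.3, "ax": 0.0, "ay": 0.0, "az": -0.7},
])

```text
time_s: 4.78
eef_pos: [0.6042, -0.2711, 0.1049]
tcp_rot: [[0.773, 0.634, 0.001], [0.634, -0.773, -0.0], [0.001, 0.001, -1.0]]
ft_force: [0.1, -0.7, -0.2]
finger_gap: 0.0005
finger_force: 0.0
```

Run:
```python
from h import *
go(.5475,-.2762,.104,-1)
for th in range(48,105,8):
    a=np.radians(-91.1+th);p=M+.078*np.array([np.cos(a),np.sin(a)])-.015*np.array([-np.sin(a),np.cos(a)]);go(*p,.103,-1.1+th)
```

```text
t 4.78 at [ 0.6042 -0.2711  0.1049] yaw 39.4 q [-0.53  0.56  1.49  0.    1.09  0.36] F [ 0.1 -0.7 -0.2] gap 0.00047195583769227896 -> xyz cm [-4.71 -3.21  0.09] az 0.705
t 4.78 at [ 0.6042 -0.2711  0.1049] yaw 39.4 q [-0.53  0.56  1.49  0.    1.09  0.36] F [ 0.1 -0.7 -0.2] gap 0.00047195583769227896 -> xyz cm [ 1.03 -0.24  0.19] az -0.131
t 4.78 at [ 0.6042 -0.2711  0.1049] yaw 39.4 q [-0.53  0.56  1.49  0.    1.09  0.36] F [ 0.1 -0.7 -0.2] gap 0.00047195583769227896 -> xyz cm [ 2.14 -0.25  0.19] az -0.271
t 4.78 at [ 0.6042 -0.2711  0.1049] yaw 39.4 q [-0.53  0.56  1.49  0.    1.09  0.36] F [ 0.1 -0.7 -0.2] gap 0.00047195583769227896 -> xyz cm [ 3.24 -0.42  0.19] az -0.41
t 4.78 at [ 0.6042 -0.2711  0.1049] yaw 39.4 q [-0.53  0.56  1.49  0.    1.09  0.36] F [ 0.1 -0.7 -0.2] gap 0.00047195583769227896 -> xyz cm [ 4.3  -0.73  0.19] az -0.55
t 4.78 at [ 0.6042 -0.2711  0.1049] yaw 39.4 q [-0.53  0.56  1.49  0.    1.09  0.36] F [ 0.1 -0.7 -0.2] gap 0.00047195583769227896 -> xyz cm [ 5.3  -1.19  0.19] az -0.69
t 4.78 at [ 0.6042 -0.2711  0.1049] yaw 39.4 q [-0.53  0.56  1.49  0.    1.09  0.36] F [ 0.1 -0.7 -0.2] gap 0.00047195583769227896 -> xyz cm [ 6.24 -1.79  0.19] az -0.829
t 4.78 at [ 0.6042 -0.2711  0.1049] yaw 39.4 q [-0.53  0.56  1.49  0.    1.09  0.36] F [ 0.1 -0.7 -0.2] gap 0.00047195583769227896 -> xyz cm [ 7.08 -2.51  0.19] az -0.969
t 4.78 at [ 0.6042 -0.2711  0.1049] yaw 39.4 q [-0.53  0.56  1.49  0.    1.09  0.36] F [ 0.1 -0.7 -0.2] gap 0.00047195583769227896 -> xyz cm [ 7.81 -3.35  0.19] az -1.109
```

apply_moves([
  {"x": 1.0, "y": -0.25, "z": 0.2, "ax": 0.0, "ay": 0.0, "az": -0.13},
  {"x": 2.1, "y": -0.25, "z": 0.3, "ax": 0.0, "ay": 0.0, "az": -0.27},
  {"x": 3.2, "y": -0.4, "z": 0.3, "ax": 0.0, "ay": 0.0, "az": -0.41},
  {"x": 4.3, "y": -0.75, "z": 0.3, "ax": 0.0, "ay": 0.0, "az": -0.55},
  {"x": 5.3, "y": -1.2, "z": 0.3, "ax": 0.0, "ay": 0.0, "az": -0.69},
  {"x": 5.8, "y": -1.5, "z": 0.3, "ax": 0.0, "ay": 0.0, "az": -0.76},
  {"x": 5.8, "y": -1.5, "z": 0.3, "ax": 0.0, "ay": 0.0, "az": -0.76},
])

```text
time_s: 5.65
eef_pos: [0.6384, -0.2227, 0.1018]
tcp_rot: [[0.125, 0.992, 0.0], [0.992, -0.125, 0.0], [0.0, 0.0, -1.0]]
ft_force: [-0.4, -0.2, -0.8]
finger_gap: 0.0005
finger_force: 0.0
```

Run:
```python
from h import *
for th in (84,88,92,95,97):
    a=np.radians(-91.1+th);p=M+.078*np.array([np.cos(a),np.sin(a)])-.015*np.array([-np.sin(a),np.cos(a)]);go(*p,.103,-1.1+th)
a=r.camera('side');b=r.camera('top')
A=cv2.resize(a['frame'][220:340,210:340],None,fx=3,fy=3);B=cv2.resize(b['frame'][185:280,290:390],None,fx=4,fy=4)
o=np.zeros((380,800,3),np.uint8);o[:380,:400]=B;o[:360,400:790]=A
cv2.imwrite('pics/z3.png',np.clip(o[:,:,::-1]*1.6,0,255).astype(np.uint8))
```

```text
t 5.65 at [ 0.6384 -0.2227  0.1018] yaw 82.8 q [-0.44  0.58  1.45  0.    1.11 -0.31] F [-0.4 -0.2 -0.8] gap 0.0005381795735629144 -> xyz cm [-0.02  0.12 -0.12] az -0.002
t 5.65 at [ 0.6384 -0.2227  0.1018] yaw 82.8 q [-0.44  0.58  1.45  0.    1.11 -0.31] F [-0.4 -0.2 -0.8] gap 0.0005381795735629144 -> xyz cm [ 0.53  0.2  -0.12] az -0.072
t 5.65 at [ 0.6384 -0.2227  0.1018] yaw 82.8 q [-0.44  0.58  1.45  0.    1.11 -0.31] F [-0.4 -0.2 -0.8] gap 0.0005381795735629144 -> xyz cm [ 1.08  0.25 -0.12] az -0.141
t 5.65 at [ 0.6384 -0.2227  0.1018] yaw 82.8 q [-0.44  0.58  1.45  0.    1.11 -0.31] F [-0.4 -0.2 -0.8] gap 0.0005381795735629144 -> xyz cm [ 1.5   0.26 -0.12] az -0.194
t 5.65 at [ 0.6384 -0.2227  0.1018] yaw 82.8 q [-0.44  0.58  1.45  0.    1.11 -0.31] F [-0.4 -0.2 -0.8] gap 0.0005381795735629144 -> xyz cm [ 1.77  0.25 -0.12] az -0.229
```

View pics/z3.png

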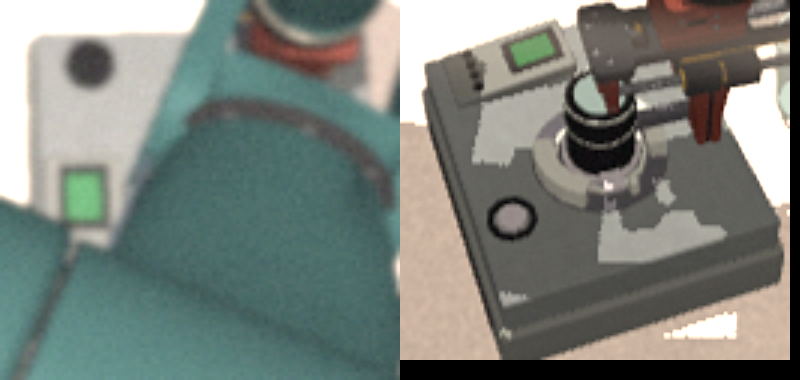

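The lever has turned with the fingers: it now runs right from the barrel at about (665,118). I'll push on gently to the stop.

apply_moves([
  {"x": 0.5, "y": 0.15, "z": 0.0, "ax": 0.0, "ay": 0.0, "az": -0.07},
  {"x": 1.0, "y": 0.15, "z": 0.0, "ax": 0.0, "ay": 0.0, "az": -0.14},
  {"x": 1.2, "y": 0.15, "z": 0.0, "ax": 0.0, "ay": 0.0, "az": -0.17},
  {"x": 1.3, "y": 0.15, "z": 0.0, "ax": 0.0, "ay": 0.0, "az": -0.17},
  {"x": 1.3, "y": 0.15, "z": 0.0, "ax": 0.0, "ay": 0.0, "az": -0.17},
])

```text
time_s: 6.38
eef_pos: [0.641, -0.2118, 0.1017]
tcp_rot: [[-0.045, 0.999, -0.001], [0.999, 0.045, -0.002], [-0.002, -0.001, -1.0]]
ft_force: [-2.1, -5.2, -0.3]
finger_gap: 0.0
finger_force: 2.6
```

apply_moves([
  {"x": -1.0, "y": 0.0, "z": 0.0, "ax": 0.0, "ay": 0.0, "az": 0.0},
  {"x": -2.5, "y": 0.0, "z": -0.5, "ax": 0.0, "ay": 0.0, "az": 0.0},
  {"x": -2.5, "y": 0.0, "z": -5.0, "ax": 0.0, "ay": 0.0, "az": 0.0},
  {"x": -2.5, "y": 0.0, "z": -10.0, "ax": 0.0, "ay": 0.0, "az": 0.0},
  {"x": -2.5, "y": 0.0, "z": -11.0, "ax": 0.0, "ay": 0.0, "az": 0.0},
])

```text
time_s: 7.0
eef_pos: [0.6452, -0.2371, 0.2165]
tcp_rot: [[-0.046, 0.999, 0.007], [0.999, 0.046, -0.003], [-0.003, 0.007, -1.0]]
ft_force: [0.8, 0.2, 0.6]
finger_gap: 0.0005
finger_force: 0.0
```

Run:
```python
from h import *
go(.564,-.1985,.20,0)
a=r.camera('side')
cv2.imwrite('pics/z4.png',np.clip(cv2.resize(a['frame'][210:330,220:350],None,fx=4,fy=4)[:,:,::-1]*1.6,0,255).astype(np.uint8))
```

```text
t 7.0 at [ 0.6452 -0.2371  0.2165] yaw 92.6 q [-0.45  0.49  1.32  0.    1.33 -0.5 ] F [0.8 0.2 0.6] gap 0.0004992560840041201 -> xyz cm [ 4.23 -7.95  1.58] az 1.617
```

View pics/z4.png

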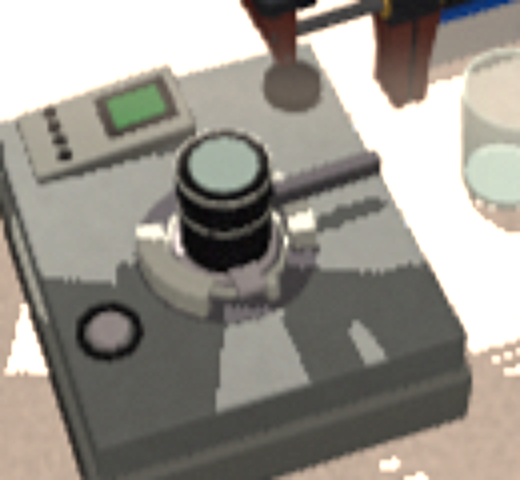

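The lever now points to the imager's back (crop (330,178)) and the objective is still seated. Next, go over it with the gripper open.

apply_moves([
  {"x": 0.5, "y": -1.0, "z": 0.0, "ax": 0.0, "ay": 0.0, "az": 0.16},
  {"x": 1.0, "y": -2.0, "z": 0.0, "ax": 0.0, "ay": 0.0, "az": 0.33},
  {"x": 1.5, "y": -3.0, "z": 0.0, "ax": 0.0, "ay": 0.0, "az": 0.5},
  {"x": 2.0, "y": -4.0, "z": 0.0, "ax": 0.0, "ay": 0.0, "az": 0.67},
  {"x": 2.5, "y": -5.0, "z": 0.0, "ax": 0.0, "ay": 0.0, "az": 0.84},
  {"x": 3.0, "y": -6.0, "z": 0.0, "ax": 0.0, "ay": 0.0, "az": 1.0},
  {"x": 3.5, "y": -7.0, "z": 0.0, "ax": 0.0, "ay": 0.0, "az": 1.17},
  {"x": 4.2, "y": -8.0, "z": 0.0, "ax": 0.0, "ay": 0.0, "az": 1.34},
  {"x": 4.2, "y": -8.0, "z": 0.0, "ax": 0.0, "ay": 0.0, "az": 1.5},
  {"x": 4.2, "y": -8.0, "z": 0.0, "ax": 0.0, "ay": 0.0, "az": 1.617},
], grip=100)

```text
time_s: 8.3
eef_pos: [0.5598, -0.1967, 0.2101]
tcp_rot: [[1.0, -0.004, -0.002], [-0.004, -1.0, 0.001], [-0.002, -0.001, -1.0]]
ft_force: [-0.3, -0.1, 0.3]
finger_gap: 0.0878
finger_force: 0.0
```

apply_moves([
  {"x": 0.0, "y": 0.0, "z": 0.0, "ax": 0.0, "ay": 0.0, "az": 0.0},
  {"x": 0.0, "y": 0.0, "z": 0.0, "ax": 0.0, "ay": 0.0, "az": 0.0},
])

```text
time_s: 8.55
eef_pos: [0.5604, -0.1969, 0.2108]
tcp_rot: [[1.0, 0.003, -0.001], [0.003, -1.0, 0.001], [-0.001, -0.001, -1.0]]
ft_force: [-0.2, -0.5, -0.6]
finger_gap: 0.088
finger_force: 0.0
```

Run:
```python
from h import *
go(.564,-.1985,.119,0)
```

```text
t 8.55 at [ 0.5604 -0.1969  0.2108] yaw 0.2 q [-0.45  0.36  1.54  0.    1.24  1.11] F [-0.2 -0.5 -0.6] gap 0.0879924773199304 -> xyz cm [0.37 0.17 9.18] az 0.003
```

apply_moves([
  {"x": 0.35, "y": 0.15, "z": 2.0, "ax": 0.0, "ay": 0.0, "az": 0.0},
  {"x": 0.35, "y": 0.15, "z": 5.0, "ax": 0.0, "ay": 0.0, "az": 0.0},
  {"x": 0.35, "y": 0.15, "z": 8.0, "ax": 0.0, "ay": 0.0, "az": 0.0},
  {"x": 0.35, "y": 0.15, "z": 9.2, "ax": 0.0, "ay": 0.0, "az": 0.0},
  {"x": 0.35, "y": 0.15, "z": 9.2, "ax": 0.0, "ay": 0.0, "az": 0.0},
])

```text
time_s: 9.18
eef_pos: [0.5638, -0.1982, 0.119]
tcp_rot: [[1.0, 0.001, -0.002], [0.001, -1.0, 0.001], [-0.002, -0.001, -1.0]]
ft_force: [0.2, -0.6, 0.2]
finger_gap: 0.0879
finger_force: 0.0
```

apply_moves([
  {"x": 0.0, "y": 0.0, "z": 0.0, "ax": 0.0, "ay": 0.0, "az": 0.0},
  {"x": 0.0, "y": 0.0, "z": 0.0, "ax": 0.0, "ay": 0.0, "az": 0.0},
  {"x": 0.0, "y": 0.0, "z": 0.0, "ax": 0.0, "ay": 0.0, "az": 0.0},
  {"x": 0.0, "y": 0.0, "z": 0.0, "ax": 0.0, "ay": 0.0, "az": 0.0},
  {"x": 0.0, "y": 0.0, "z": 0.0, "ax": 0.0, "ay": 0.0, "az": 0.0},
  {"x": 0.0, "y": 0.0, "z": 0.0, "ax": 0.0, "ay": 0.0, "az": 0.0},
], grip=40, grip_force=25)

```text
time_s: 9.93
eef_pos: [0.5645, -0.1984, 0.1201]
tcp_rot: [[1.0, 0.001, 0.0], [0.001, -1.0, -0.0], [0.0, 0.0, -1.0]]
ft_force: [-0.8, 0.3, 5.8]
finger_gap: 0.0516
finger_force: 25.0
```

Gripped at 51.6 mm (the barrel is 52). Lift slowly.

apply_moves([
  {"x": 0.0, "y": 0.0, "z": -0.4, "ax": 0.0, "ay": 0.0, "az": 0.0},
  {"x": 0.0, "y": 0.0, "z": -0.8, "ax": 0.0, "ay": 0.0, "az": 0.0},
  {"x": 0.0, "y": 0.0, "z": -1.2, "ax": 0.0, "ay": 0.0, "az": 0.0},
  {"x": 0.0, "y": 0.0, "z": -1.2, "ax": 0.0, "ay": 0.0, "az": 0.0},
])

```text
time_s: 10.42
eef_pos: [0.5642, -0.1984, 0.1319]
tcp_rot: [[1.0, 0.001, -0.0], [0.001, -1.0, 0.0], [-0.0, -0.0, -1.0]]
ft_force: [-0.9, -0.3, -2.9]
finger_gap: 0.0518
finger_force: 25.0
```

Only the objective's weight (about 2.6 N) is on the wrist, so it is free. Lift the rest.

apply_moves([
  {"x": 0.0, "y": 0.0, "z": -2.0, "ax": 0.0, "ay": 0.0, "az": 0.0},
  {"x": 0.0, "y": 0.0, "z": -4.0, "ax": 0.0, "ay": 0.0, "az": 0.0},
  {"x": 0.0, "y": 0.0, "z": -6.0, "ax": 0.0, "ay": 0.0, "az": 0.0},
  {"x": 0.0, "y": 0.0, "z": -8.0, "ax": 0.0, "ay": 0.0, "az": 0.0},
  {"x": 0.0, "y": 0.0, "z": -9.0, "ax": 0.0, "ay": 0.0, "az": 0.0},
  {"x": 0.0, "y": 0.0, "z": -9.0, "ax": 0.0, "ay": 0.0, "az": 0.0},
  {"x": 0.0, "y": 0.0, "z": -9.0, "ax": 0.0, "ay": 0.0, "az": 0.0},
])

```text
time_s: 11.3
eef_pos: [0.5637, -0.1981, 0.2207]
tcp_rot: [[1.0, 0.001, -0.002], [0.001, -1.0, 0.001], [-0.002, -0.001, -1.0]]
ft_force: [-0.2, -0.1, -2.8]
finger_gap: 0.0517
finger_force: 25.0
```

Run:
```python
from h import *
go(.442,.209,.22,90)
a=r.camera('side')
cv2.imwrite('pics/z5.png',np.clip(a['frame'][:,:,::-1]*1.5,0,255).astype(np.uint8))
```

```text
t 11.3 at [ 0.5637 -0.1981  0.2207] yaw 0.0 q [-0.45  0.36  1.52  0.    1.27  1.12] F [-0.2 -0.1 -2.8] gap 0.05169991756230886 -> xyz cm [-12.14 -40.72   0.12] az -1.57
```

View pics/z5.png

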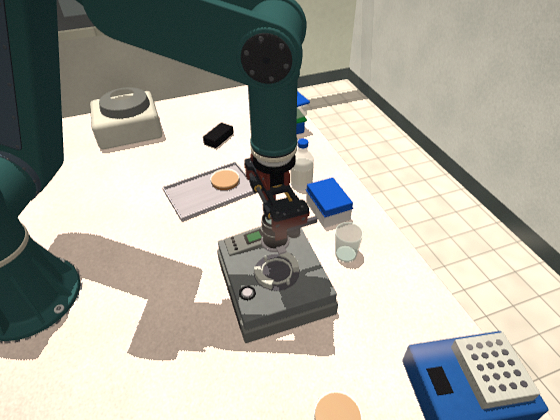

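The objective is clear of the mount and held upright (about (283,232)). Carry it to the tray, turning the lever away from the dish.

apply_moves([
  {"x": -1.0, "y": -2.0, "z": 0.0, "ax": 0.0, "ay": 0.0, "az": -0.08},
  {"x": -2.4, "y": -6.0, "z": 0.0, "ax": 0.0, "ay": 0.0, "az": -0.24},
  {"x": -3.8, "y": -10.5, "z": 0.0, "ax": 0.0, "ay": 0.0, "az": -0.4},
  {"x": -5.2, "y": -15.0, "z": 0.0, "ax": 0.0, "ay": 0.0, "az": -0.57},
  {"x": -6.6, "y": -19.5, "z": 0.0, "ax": 0.0, "ay": 0.0, "az": -0.74},
  {"x": -8.0, "y": -24.0, "z": 0.0, "ax": 0.0, "ay": 0.0, "az": -0.91},
  {"x": -9.4, "y": -28.5, "z": 0.0, "ax": 0.0, "ay": 0.0, "az": -1.08},
  {"x": -10.6, "y": -33.0, "z": 0.0, "ax": 0.0, "ay": 0.0, "az": -1.25},
  {"x": -11.6, "y": -37.0, "z": 0.0, "ax": 0.0, "ay": 0.0, "az": -1.41},
  {"x": -12.1, "y": -39.5, "z": 0.0, "ax": 0.0, "ay": 0.0, "az": -1.5},
])

```text
time_s: 12.6
eef_pos: [0.4417, 0.1981, 0.2211]
tcp_rot: [[0.065, 0.998, -0.001], [0.998, -0.065, 0.0], [-0.0, -0.001, -1.0]]
ft_force: [-0.2, -0.9, -3.1]
finger_gap: 0.0517
finger_force: 25.0
```

apply_moves([
  {"x": 0.0, "y": 0.0, "z": 0.0, "ax": 0.0, "ay": 0.0, "az": 0.0},
  {"x": 0.0, "y": 0.0, "z": 0.0, "ax": 0.0, "ay": 0.0, "az": 0.0},
])

```text
time_s: 12.85
eef_pos: [0.4428, 0.1959, 0.2213]
tcp_rot: [[0.071, 0.997, -0.001], [0.997, -0.071, -0.001], [-0.001, -0.001, -1.0]]
ft_force: [-0.3, -0.0, -2.7]
finger_gap: 0.0517
finger_force: 25.0
```

Run:
```python
from h import *
go(.442,.209,.045,90)
a=r.camera('side')
cv2.imwrite('pics/z6.png',np.clip(cv2.resize(a['frame'][100:300,120:320],None,fx=3,fy=3)[:,:,::-1]*1.5,0,255).astype(np.uint8))
```

```text
t 12.85 at [0.4428 0.1959 0.2213] yaw 85.9 q [ 0.27  0.19  1.75 -0.    1.2   0.35] F [-0.3 -0.  -2.7] gap 0.05165839462287944 -> xyz cm [ 1.31 -0.17 17.63] az -0.071
```

View pics/z6.png

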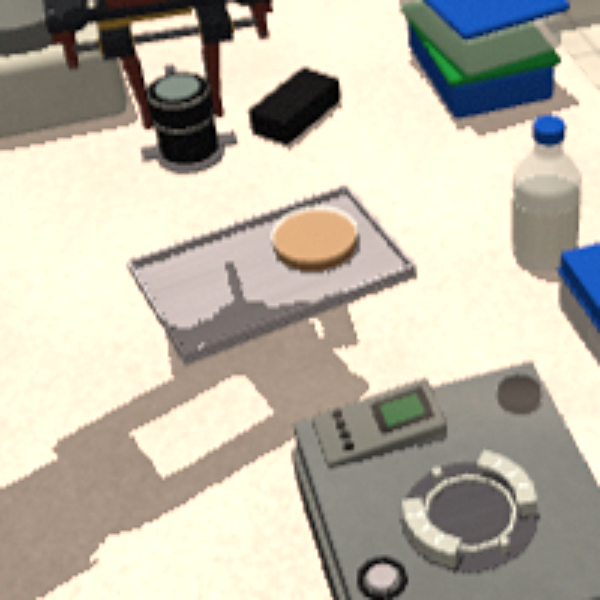

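Held upright above the tray with the lever away from the dish. Descend, slowing near the floor.

apply_moves([
  {"x": 1.3, "y": -0.15, "z": 3.0, "ax": 0.0, "ay": 0.0, "az": -0.07},
  {"x": 1.3, "y": -0.15, "z": 7.0, "ax": 0.0, "ay": 0.0, "az": -0.07},
  {"x": 1.3, "y": -0.15, "z": 11.0, "ax": 0.0, "ay": 0.0, "az": -0.07},
  {"x": 1.3, "y": -0.15, "z": 14.0, "ax": 0.0, "ay": 0.0, "az": -0.07},
  {"x": 1.3, "y": -0.15, "z": 16.0, "ax": 0.0, "ay": 0.0, "az": -0.07},
  {"x": 1.3, "y": -0.15, "z": 16.8, "ax": 0.0, "ay": 0.0, "az": -0.07},
  {"x": 1.3, "y": -0.15, "z": 17.1, "ax": 0.0, "ay": 0.0, "az": -0.07},
  {"x": 1.3, "y": -0.15, "z": 17.3, "ax": 0.0, "ay": 0.0, "az": -0.07},
  {"x": 1.3, "y": -0.15, "z": 17.3, "ax": 0.0, "ay": 0.0, "az": -0.07},
])

```text
time_s: 14.02
eef_pos: [0.4429, 0.2097, 0.0492]
tcp_rot: [[0.0, 1.0, 0.001], [1.0, -0.0, 0.0], [0.0, 0.001, -1.0]]
ft_force: [-1.4, 0.8, -2.9]
finger_gap: 0.0516
finger_force: 25.0
```

apply_moves([
  {"x": 0.0, "y": 0.0, "z": 0.15, "ax": 0.0, "ay": 0.0, "az": 0.0},
  {"x": 0.0, "y": 0.0, "z": 0.3, "ax": 0.0, "ay": 0.0, "az": 0.0},
  {"x": 0.0, "y": 0.0, "z": 0.45, "ax": 0.0, "ay": 0.0, "az": 0.0},
  {"x": 0.0, "y": 0.0, "z": 0.45, "ax": 0.0, "ay": 0.0, "az": 0.0},
])

```text
time_s: 14.52
eef_pos: [0.4424, 0.2097, 0.0441]
tcp_rot: [[-0.0, 1.0, -0.0], [1.0, 0.0, 0.0], [0.0, -0.0, -1.0]]
ft_force: [-1.1, -0.1, -3.2]
finger_gap: 0.0515
finger_force: 25.0
```

apply_moves([
  {"x": 0.0, "y": 0.0, "z": 0.05, "ax": 0.0, "ay": 0.0, "az": 0.0},
  {"x": 0.0, "y": 0.0, "z": 0.1, "ax": 0.0, "ay": 0.0, "az": 0.0},
  {"x": 0.0, "y": 0.0, "z": 0.15, "ax": 0.0, "ay": 0.0, "az": 0.0},
  {"x": 0.0, "y": 0.0, "z": 0.15, "ax": 0.0, "ay": 0.0, "az": 0.0},
])

```text
time_s: 15.02
eef_pos: [0.4424, 0.2096, 0.044]
tcp_rot: [[-0.0, 1.0, 0.0], [1.0, 0.0, 0.0], [0.0, 0.0, -1.0]]
ft_force: [-3.8, -1.8, 14.9]
finger_gap: 0.0513
finger_force: 25.0
```

On the floor. Ease off and release, then go up.

apply_moves([
  {"x": 0.0, "y": 0.0, "z": -0.12, "ax": 0.0, "ay": 0.0, "az": 0.0},
  {"x": 0.0, "y": 0.0, "z": -0.12, "ax": 0.0, "ay": 0.0, "az": 0.0},
])

```text
time_s: 15.28
eef_pos: [0.4426, 0.2097, 0.0441]
tcp_rot: [[0.0, 1.0, 0.0], [1.0, -0.0, 0.0], [0.0, 0.0, -1.0]]
ft_force: [-0.6, -0.1, 2.5]
finger_gap: 0.0517
finger_force: 25.0
```

apply_moves([
  {"x": 0.0, "y": 0.0, "z": 0.0, "ax": 0.0, "ay": 0.0, "az": 0.0},
  {"x": 0.0, "y": 0.0, "z": 0.0, "ax": 0.0, "ay": 0.0, "az": 0.0},
  {"x": 0.0, "y": 0.0, "z": 0.0, "ax": 0.0, "ay": 0.0, "az": 0.0},
  {"x": 0.0, "y": 0.0, "z": 0.0, "ax": 0.0, "ay": 0.0, "az": 0.0},
  {"x": 0.0, "y": 0.0, "z": 0.0, "ax": 0.0, "ay": 0.0, "az": 0.0},
], grip=100)

```text
time_s: 15.9
eef_pos: [0.4424, 0.2096, 0.0439]
tcp_rot: [[0.0, 1.0, -0.0], [1.0, -0.0, 0.0], [0.0, -0.0, -1.0]]
ft_force: [-0.5, 0.7, -0.2]
finger_gap: 0.0877
finger_force: 0.0
```

apply_moves([
  {"x": 0.0, "y": 0.0, "z": -2.0, "ax": 0.0, "ay": 0.0, "az": 0.0},
  {"x": 0.0, "y": 0.0, "z": -6.0, "ax": 0.0, "ay": 0.0, "az": 0.0},
  {"x": 0.0, "y": 0.0, "z": -11.0, "ax": 0.0, "ay": 0.0, "az": 0.0},
  {"x": 0.0, "y": 0.0, "z": -16.0, "ax": 0.0, "ay": 0.0, "az": 0.0},
  {"x": 0.0, "y": 0.0, "z": -20.0, "ax": 0.0, "ay": 0.0, "az": 0.0},
  {"x": 0.0, "y": 0.0, "z": -20.0, "ax": 0.0, "ay": 0.0, "az": 0.0},
  {"x": 0.0, "y": 0.0, "z": -20.0, "ax": 0.0, "ay": 0.0, "az": 0.0},
])

```text
time_s: 16.77
eef_pos: [0.4418, 0.2094, 0.2431]
tcp_rot: [[-0.0, 1.0, -0.001], [1.0, 0.0, -0.0], [-0.0, -0.001, -1.0]]
ft_force: [0.3, -0.2, -0.3]
finger_gap: 0.0877
finger_force: 0.0
```

Run:
```python
from h import *
go(.442,.209,.045,90)
a=r.camera('side')
cv2.imwrite('pics/z7.png',np.clip(cv2.resize(a['frame'][100:300,120:320],None,fx=3,fy=3)[:,:,::-1]*1.5,0,255).astype(np.uint8))
```

```text
t 16.77 at [0.4418 0.2094 0.2431] yaw 90.0 q [0.3  0.18 1.71 0.   1.25 0.3 ] F [ 0.3 -0.2 -0.3] gap 0.0876903272617865 -> xyz cm [-0.03  0.04 19.81] az 0.0
```

View pics/z7.png

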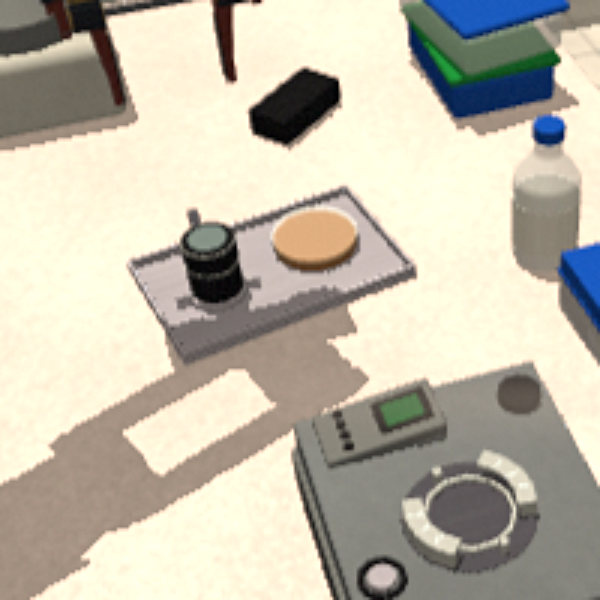

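The objective stands upright in the middle of the empty half, at about (215,270) in the crop. The arm is clear.

```bash
python3 -c "
from rig import r
print(r.sign_off())"
```

```text
the job is handed in; nothing more can be done
None
```

The objective is off the imager and standing upright in the middle of the tray's empty half, released with the arm clear and nothing else on the bench touched; I handed the job in at about 17 s, and no verdict was shown.

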